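# Make up two sampling kits on the lab bench

### The job

Make up two sampling kits from the stock on the bench: in the blue tray put the large grey scoop with the small orange scoop nested in it, their handles fanned roughly at a right angle, and beside them the brown bottle; in the yellow tray put the red-capped pot and the blue-capped pot. Everything stands upright on the tray floor (the small scoop on the floor of the large one), set down gently, not dropped. Leave the green-capped pot and the white bottle standing where they are.

Things in the scene. Friction and masses are not known exactly. Their poses are not given: they have to be found in the camera images.
- blue_tray: blue open kit tray, fixed to the bench, 140 mm along its x and 200 mm along its y outside, 20 mm high, walls and floor 4 mm thick (inside 132 x 192 mm). Origin: centre of its underside (inner floor 4 mm above); z up.
- yellow_tray: yellow open kit tray, fixed to the bench, 140 mm along its x and 200 mm along its y outside, 20 mm high, walls and floor 4 mm thick (inside 132 x 192 mm). Origin: centre of its underside (inner floor 4 mm above); z up.
- large_scoop: large grey scoop: open round cup, 84 mm across at the rim, 72 mm at the foot, 42 mm high, wall 3 mm, floor 4 mm (inside at the floor 66 mm across); straight level handle flush with the rim, 14 mm wide, 10 mm thick (32 to 42 mm above the foot), along its +x from 40 to 115 mm from the cup axis. About 70 g. Origin: centre of the cup underside; z up.
- small_scoop: small orange scoop: open round cup, 56 mm across at the rim, 48 mm at the foot, 55 mm high, wall 3 mm; straight level handle flush with the rim, 14 mm wide, 10 mm thick (45 to 55 mm above the foot), along its +x from 26 to 105 mm from the cup axis. About 40 g. Nested, its handle passes 7 mm over the rim of the large one. Origin: centre of the cup underside; z up.
- brown_bottle: brown bottle with a black cap, straight body 50 mm across up to 62 mm high, then a shoulder and a 28 mm wide cap; 92 mm high in all, about 130 g. Origin: centre of its underside; z up.
- red_pot: specimen pot, white body 48 mm across and 42 mm high under a red screw cap 52 mm across and 18 mm high, 60 mm high in all, about 60 g. Origin: centre of its underside; z up.
- blue_pot: specimen pot, white body 48 mm across and 42 mm high under a blue screw cap 52 mm across and 18 mm high, 60 mm high in all, about 60 g. Origin: centre of its underside; z up.
- green_pot: specimen pot, white body 48 mm across and 42 mm high under a green screw cap 52 mm across and 18 mm high, 60 mm high in all, about 60 g. Origin: centre of its underside; z up. Stays where it is.
- white_bottle: white plastic bottle with a white cap, straight body 50 mm across up to 62 mm high, then a shoulder and a 28 mm wide cap; 92 mm high in all, about 130 g. Origin: centre of its underside; z up. Stays where it is.
Mind the look-alikes: they are no part of the job. Of the things that look like the brown_bottle, take the one that is farthest to the robot's right at the start.

How it is judged:
By the outcome, as a careful person would: the job done as asked, in the order asked, and still so for the second after the job is handed in, with the robot touching nothing.
It also fails if it takes over 120 s, if anything falls off the work surface, if the arm or the gripper's body presses on something with over 40 N, if the wrist force passes 120 N, or if a joint passes its speed limit or range.

### The arm

A 6-joint arm with a two-finger parallel gripper is mounted at the origin on the work surface. World frame = base frame: x ahead of the robot, y to its left, z up, the work surface at z = 0. Lengths are in mm, angles in rad, forces in N, time in s.
With the tool pointing down it reaches from about 325 to 925 mm from the base axis. Payload 3.1 kg.
Tool frame: the origin (TCP) lies at the very end of the fingers, on their centre line; the grasp point (between the pads) lies 19 mm behind it; z points along the fingers, y is the line along which they close (so a half turn about z gives the same grasp; the last joint's range is limited). The gripper opens to 85 mm and grips with 20 to 120 N. Pads are 22 mm wide; open, the fingers measure 114 mm over their backs; the gripper's body (76 mm by 85 mm) begins 54 mm behind the grasp point. The pads swing forward as they close: fully open they stand 13 mm farther back than shut.
Start: joints at [-1.378, 0.217, 1.613, -0, 1.311, -0.112], TCP at [187.585, -596.197, 231.3] pointing down, gripper open.
Joint ranges: [-2.75, 2.75], [-0.78, 2.1], [0.31, 2.55], [-1.13, 4.27], [0.13, 2.63], [-2.58, 2.58]. Speed limits (rad/s): [2.79, 2.79, 3.14, 3.14, 3.14, 3.14].

### API

Orientations are given as a unit quaternion [x, y, z, w].
In Python, from rig import * gives the robot as it stands.
- The arm moves only by the tool play_rows, never from a script. Its arguments are lists of equal length, an entry for each row: "travel": the shift along the tool's x, y, z in mm, a list of three; "turn": the turn, a rotation vector about the tool's x, y, z in rad, a list of three; "hand": the opening, from 0 (shut) to 1 (fully open). In form: {"travel": [[tx, ty, tz], ...], "turn": [[ax, ay, az], ...], "hand": [hand, ...]}. A call has 1 to 8 rows; each row is the pose to reach, as a shift and turn from the pose commanded when the call began, along the tool's axes at that moment; what a row does not reach only later rows make up. A row lasts 1/10 s, in which the tool goes at most 50 mm and 8.59 degrees, less where a joint would pass 70% of its speed; a pose out of reach is approached as far as the arm can. A call with a gripper value outside its range is refused whole. The fingers move at their own pace and stop on an object; the grip force is fixed at half the most. Time passes only in rows, so rows that repeat a pose let the fingers close. It gives the time, the measured TCP pose, the force, the opening and the grip force at its end, in the units of the state.
- get_obs(): the state, without advancing time (a new reading comes with each control period).
- get_image(name): name is "scene" or "top" or "wrist"; returns the picture (420x560x3 uint8, red, green, blue); there is no depth.
- get_calibration(name): a dict with "camera_matrix" (3x3 intrinsics, pixels), "R" (3x3) and "t" (3): a world point X has camera coordinates R X + t. Camera axes: x right, y down, z forward; pixel columns grow to the right and rows downward; lengths in mm; the calibration is good to about 2 mm. A picture is of the moment at which its call begins: read the wrist's pose just before it. get_calibration takes no time and is no camera call; for the wrist camera it gives the pose at the moment of the call.
- close_job(): hands the job in; it is judged then, once.
The state is a dict: "t": time; "q": joint angles; "qd": joint speeds; "joint_efforts": joint torques, N m; "ee_pos": TCP position; "orientation": TCP orientation; "force": force on the tool from outside, world axes, zero at the start; "moment": the same for the moment, N m; "width": finger opening in mm; "grip_force": force on a finger pad.
Only numpy, scipy, OpenCV 4.12 (cv2) and the standard library are available. Lean on these libraries where they do the work, as an engineer would, in place of code of your own. Each camera call takes 0.05 s, during which the arm holds its last target. There are 200 camera calls.

## Working session

There is one attempt and no reset: what is moved stays moved. The work goes in short steps, Python scripts to look and compute and a tool call to move; the robot and the scene stay as the last step left them, time stands still between calls to the robot, and variables do not carry over. Pictures are saved under pics/ and viewed, at most 14 in all, crops included, and the job is handed in when it is done.

Besides the shell and the picture viewer there is one more tool, called after ">>>" as name(argument=value, ...) on one line, values as JSON. play_rows: Moves the arm, as the interface text tells. Its arguments: {"type":"object","properties":{"travel":{"type":"array"},"turn":{"type":"array"},"hand":{"type":"array"}},"required":["travel","turn","hand"]}

```bash
mkdir -p pics; ls
python3 - <<'E'
from rig import *
import cv2,numpy as np
o=get_obs();print(o)
for n in("top","scene"):
    cv2.imwrite(f"pics/{n}0.png",get_image(n)[:,:,::-1]);c=get_calibration(n);print(n,{k:np.round(v,3).tolist() for k,v in c.items()})
c=get_calibration("wrist");print({k:np.round(v,3).tolist() for k,v in c.items()})
E
```

```text
pics
{'t': 0.0, 'q': array([-1.37823486e+00,  2.17742468e-01,  1.61495345e+00, -1.63940462e-05,
        1.31128974e+00, -1.12194000e-01]), 'qd': array([-2.15429223e-04,  6.22461065e-04,  2.88026716e-04, -1.34908759e-03,
        3.25218395e-05, -5.35509138e-04]), 'joint_efforts': array([ 1.29602897e-03, -3.96836543e+01, -3.03853548e+01, -1.49355324e-04,
        9.68030101e-03, -1.49321767e-05]), 'ee_pos': array([ 187.3990741 , -595.38109265,  229.96543404]), 'orientation': array([ 9.88411931e-01,  1.51790723e-01, -5.59804956e-05, -1.19521476e-03]), 'force': array([0.35826425, 0.44853686, 0.67216119]), 'moment': array([-0.00532999, -0.02401916,  0.04012978]), 'grip_force': 0.0, 'width': 85.03589471220721}
top {'camera_matrix': [[505.396, 0.0, 276.08], [0.0, 505.396, 216.923], [0.0, 0.0, 1.0]], 'R': [[-0.019, -1.0, 0.015], [-0.999, 0.018, -0.043], [0.043, -0.015, -0.999]], 't': [4.904, 531.166, 1439.796]}
scene {'camera_matrix': [[483.211, 0.0, 278.775], [0.0, 483.211, 206.431], [0.0, 0.0, 1.0]], 'R': [[-0.844, 0.537, 0.001], [0.428, 0.674, -0.602], [-0.324, -0.508, -0.798]], 't': [478.826, -211.205, 1546.702]}
{'camera_matrix': [[298.428, 0.0, 278.854], [0.0, 298.428, 210.746], [0.0, 0.0, 1.0]], 'R': [[0.301, -0.954, -0.003], [-0.902, -0.286, 0.322], [-0.308, -0.094, -0.947]], 't': [-623.033, -42.543, 381.769]}
```

View pics/top0.png

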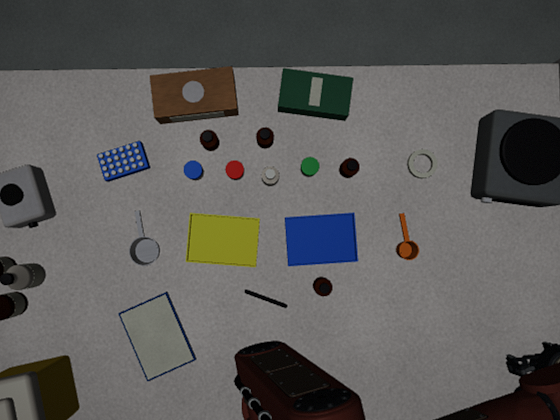

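View pics/scene0.png

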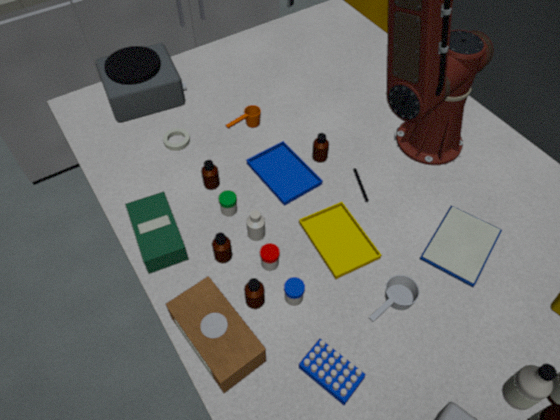

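The top view shows the blue tray (320,239), yellow tray (223,240), grey scoop (145,250), orange scoop (407,250), and pot caps at blue (193,170), red (235,170) and green (310,167).

Brown bottle candidates in the top view are (209,140), (264,137), (349,167) and (322,286). Robot's right is a larger column, so (349,167) fits. I'll confirm it in a crop and measure everything.

```bash
cat > h.py <<'E'
from rig import *
import cv2,numpy as np
from scipy.spatial.transform import Rotation as Ro
def ray(n,uv,z,c=None):
    c=c or get_calibration(n);R=np.array(c["R"]);t=np.array(c["t"]);K=np.array(c["camera_matrix"])
    C=-R.T@t;d=R.T@np.linalg.solve(K,[uv[0],uv[1],1.]);return C+d*(z-C[2])/d[2]
def blobs(im,lo,hi,box,amin=30):
    u0,v0,u1,v1=box;m=cv2.inRange(cv2.cvtColor(im,cv2.COLOR_RGB2HSV),lo,hi)
    k=np.zeros_like(m);k[v0:v1,u0:u1]=m[v0:v1,u0:u1]
    cs=cv2.findContours(k,cv2.RETR_EXTERNAL,cv2.CHAIN_APPROX_NONE)[0]
    return [c for c in sorted(cs,key=cv2.contourArea)[::-1] if cv2.contourArea(c)>=amin]
def cen(c): m=cv2.moments(c);return np.array([m["m10"],m["m01"]])/m["m00"]
def delta(p,yaw=None):
    "tool-axes shift and turn to world TCP p and tool-x heading yaw, pointing down"
    o=get_obs();T=Ro.from_quat(o["orientation"]);X=T.as_matrix()
    y0=np.arctan2(X[1,0],X[0,0]);y=y0 if yaw is None else yaw
    G=Ro.from_matrix(np.array([[np.cos(y),np.sin(y),0],[np.sin(y),-np.cos(y),0],[0,0,-1]]).T)
    print("at",o["ee_pos"].round(1),"yaw",y0.round(3),"w",round(o["width"],1),"t",round(o["t"],2),"q",o["q"].round(2))
    for q in np.atleast_2d(p): print("travel",T.inv().apply(np.array(q)-o["ee_pos"]).round(1),"turn",(T.inv()*G).as_rotvec().round(3))
E
python3 - <<'E'
from h import *
im=cv2.imread("pics/top0.png")[:,:,::-1].copy()
hsv=cv2.cvtColor(im,cv2.COLOR_RGB2HSV)
big=cv2.resize(im[120:310,90:450],None,fx=2.2,fy=2.2,interpolation=cv2.INTER_CUBIC)
cv2.imwrite("pics/crop0.png",np.clip(big[:,:,::-1]*1.6,0,255).astype(np.uint8))
def rep(name,lo,hi,box,z):
    for c in blobs(im,lo,hi,box)[:2]:
        e=cv2.minAreaRect(c);P=np.array([ray("top",p,z)[:2] for p in cv2.boxPoints(e)])
        L=np.linalg.norm(P-np.roll(P,1,0),axis=1)
        print(name,cen(c).round(1),"cen",ray("top",cen(c),z)[:2].round(1),"rect",P.mean(0).round(1),"sides",L[:2].round(1),"ang",[round(float(np.arctan2(*(P[i+1]-P[i])[::-1])),3) for i in(0,1)])
rep("bluetray",(100,120,40),(130,255,255),(275,200,370,280),20)
rep("yellowtray",(20,100,60),(35,255,255),(175,200,270,280),20)
rep("bluepot",(95,120,50),(125,255,255),(178,155,208,185),60)
rep("redpot",(170,120,50),(180,255,255),(220,155,250,185),60);rep("redpot",(0,120,50),(8,255,255),(220,155,250,185),60)
rep("green",(40,80,40),(90,255,255),(295,150,325,185),60)
rep("orange",(3,150,70),(20,255,255),(385,200,430,270),55)
for b in [(195,125,222,155),(252,122,278,152),(335,152,365,182),(310,272,337,300)]:
    rep("brown",(0,0,0),(180,255,60),b,92)
print(hsv[250,130:165,:].tolist()); print(hsv[225,130:150].tolist())
E
```

```text
bluetray [320.8 239. ] cen [ 465.4 -131.2] rect [ 465.6 -131.4] sides [138.5 199.9] ang [-1.521, -3.099]
yellowtray [222.2 239.7] cen [468.8 149.7] rect [469.  149.7] sides [199.6 139.1] ang [-0.088, -1.666]
bluepot [192.5 169.6] cen [665.  225.6] rect [665.2 225.7] sides [47.5 47.2] ang [-1.587, 3.129]
redpot [234.3 169.4] cen [663.7 109.6] rect [663.3 109.1] sides [47.5 47.3] ang [-1.587, 3.126]
green [309.5 165.7] cen [ 670.4 -100.1] rect [ 669.6 -100. ] sides [50.5 47.5] ang [-1.587, 3.119]
orange [404.8 240.2] cen [ 457.9 -362. ] rect [ 469.5 -372.8] sides [128.3  53.4] ang [-1.589, 3.111]
brown [209.1 140.1] cen [740.5 174.9] rect [740.1 174.5] sides [56.1 46.3] ang [-0.794, -2.376]
brown [264.7 137.5] cen [745.2  23.4] rect [745.2  23.9] sides [52.2 46.4] ang [-1.586, 3.123]
brown [348.7 167.6] cen [ 658.7 -204.2] rect [ 658.4 -204.4] sides [44.3 54.5] ang [-0.804, -2.379]
brown [322.1 286.2] cen [ 338.2 -124.3] rect [ 338.2 -124.7] sides [51.3 45.8] ang [-0.809, -2.375]
[[0, 0, 43], [90, 7, 39], [0, 0, 40], [0, 0, 41], [150, 7, 37], [105, 13, 81], [115, 13, 118], [111, 16, 114], [114, 12, 110], [114, 11, 111], [110, 14, 111], [115, 14, 110], [114, 12, 109], [111, 16, 109], [110, 14, 109], [114, 12, 109], [111, 16, 110], [110, 14, 111], [110, 14, 111], [110, 14, 110], [110, 14, 110], [110, 14, 112], [107, 16, 113], [111, 16, 112], [108, 11, 111], [111, 16, 112], [110, 14, 112], [111, 15, 120], [114, 15, 86], [15, 10, 52], [8, 9, 117], [6, 10, 130], [23, 8, 121], [8, 9, 120], [15, 8, 125]]
[[10, 7, 114], [18, 11, 120], [10, 6, 122], [8, 8, 123], [8, 8, 123], [12, 10, 125], [170, 6, 124], [113, 9, 116], [110, 13, 114], [115, 13, 117], [113, 17, 122], [110, 18, 86], [10, 10, 75], [8, 8, 129], [15, 8, 121], [23, 9, 119], [10, 6, 123], [8, 8, 127], [8, 8, 125], [10, 6, 122]]
```

View pics/crop0.png

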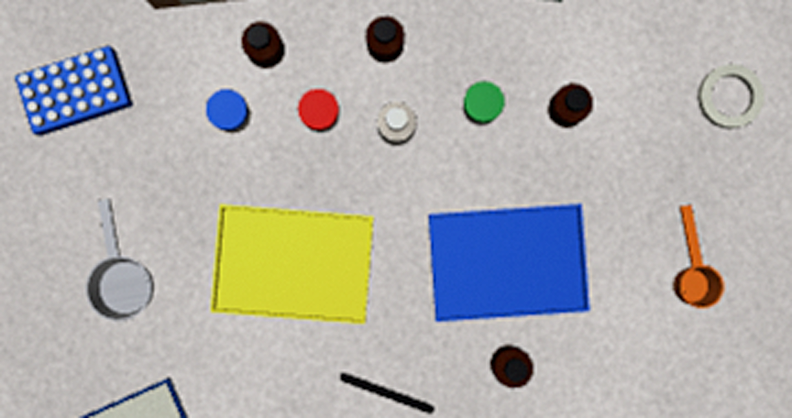

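The crop shows four brown bottles. The one farthest right, at top (352,165), stands right of the green pot and is the one meant. Next I'll measure its cap and the scoops.

Run:
```python
from h import *
im=cv2.imread("pics/top0.png")[:,:,::-1].copy()
hsv=cv2.cvtColor(im,cv2.COLOR_RGB2HSV)
S=4;I=cv2.resize(im,None,fx=S,fy=S,interpolation=cv2.INTER_CUBIC);H=cv2.cvtColor(I,cv2.COLOR_RGB2HSV)
up=lambda p:((np.array(p)+.5)/S-.5)
def scoop(n,lo,hi,box,zr,k,hl):
    u0,v0,u1,v1=[x*S for x in box];m=cv2.inRange(H,lo,hi);q=np.zeros_like(m);q[v0:v1,u0:u1]=m[v0:v1,u0:u1]
    q=cv2.morphologyEx(q,cv2.MORPH_CLOSE,np.ones((9,9)))
    c=max(cv2.findContours(q,0,1)[0],key=cv2.contourArea);q[:]=0;cv2.drawContours(q,[c],-1,255,-1)
    e=cv2.getStructuringElement(cv2.MORPH_ELLIPSE,(k,k));cup=cv2.morphologyEx(q,cv2.MORPH_OPEN,e)
    cc=max(cv2.findContours(cup,0,1)[0],key=cv2.contourArea);(x,y),r=cv2.minEnclosingCircle(cc)
    A=ray("top",up((x,y)),zr);B=ray("top",up((x+r,y)),zr)
    h=cv2.subtract(q,cv2.dilate(cup,np.ones((9,9))));hc=max(cv2.findContours(h,0,1)[0],key=cv2.contourArea)
    P=np.array([ray("top",up(p[0]),zr)[:2] for p in hc]);cx=P.mean(0)
    vx,vy,x0,y0=cv2.fitLine(P.astype(np.float32),cv2.DIST_HUBER,0,.01,.01).ravel();d=np.array([vx,vy]);d*=np.sign(d@(cx-A[:2]))
    s=(P-A[:2])@d;w=(P-A[:2])@[-d[1],d[0]]
    print(n,"axis",A[:2].round(1),"diam",2*np.linalg.norm(B-A).round(1),"dir",np.arctan2(d[1],d[0]).round(3),"along",s.min().round(1),s.max().round(1),"side",w.min().round(1),w.max().round(1))
scoop("small",(3,150,50),(20,255,255),(385,200,430,270),55,50,105)
scoop("large",(95,10,25),(130,80,255),(120,200,170,270),42,60,115)
for u,v in[(352.3,165),(207,136),(265,134)]: print("capguess",ray("top",(u,v),92)[:2].round(1))
g=im[150:185,335:365].max(2).astype(int);print(g[4:32,4:28])
```

```text
small axis [ 431.7 -370.8] diam 56.4 dir 0.192 along 28.7 103.3 side -9.8 5.5
large axis [442.7 366.6] diam 82.2 dir 0.181 along 42.6 113.7 side -7.5 6.3
capguess [ 665.8 -214.3]
capguess [751.8 180.5]
capguess [754.8  22.4]
[[117 121 123 123 124 127 126 123 126 129 129 129 128 127 129 131 126 125
  126 126 127 130 127 128]
 [121 124 123 124 125 129 127 125 128 131 129 127 123 125 126 129 130 129
  129 128 128 128 128 126]
 [123 127 122 122 124 127 130 131 133 133 133 132 134 134 130 131 132 132
  131 131 130 131 131 129]
 [125 127 123 125 129 130 134 139 142 123  94 102 110 120 126 138 133 132
  131 131 129 128 128 130]
 [125 124 126 129 131 133 128 110 100  68  36  43  52  62  77 105 127 135
  131 127 126 125 125 126]
 [121 122 124 128 131 120  84  52  37  21  24  24  23  16  22  44  74 116
  139 130 127 127 126 126]
 [123 119 121 128 120  78  34  22  25  30  29  22  16  16  14  13  18  61
  119 140 129 127 129 130]
 [120 120 126 118  72  33  24  30  28  23  17  15  15  17  13  14  12  19
   68 121 128 125 128 128]
 [120 128 121  74  27  26  29  34  27  15  16  15  13  12  13  10  
[... 1253 characters left out ...]
25  85  22   0   0   3   3   6  13  20  17  13  23  69 107 126 131
  128 128 126 126 124 121]
 [131 132 126  95  51   6   0   0   2   0   0   0  13  70 119 133 126 124
  125 126 127 125 122 122]
 [128 128 133 129 113  90  55  28  10  24  36  65  99 113 127 124 121 121
  121 125 126 122 122 124]
 [122 123 126 126 127 127 116 109 101 102 103 114 130 126 123 121 121 120
  122 125 126 125 125 125]
 [118 121 122 122 121 128 132 134 131 129 125 122 126 128 123 121 124 126
  125 127 126 124 125 124]
 [120 121 122 121 122 124 124 125 124 123 122 120 126 126 124 124 128 129
  129 127 128 128 131 127]
 [121 122 119 120 120 119 119 121 122 121 121 120 125 125 126 126 129 130
  127 127 128 130 129 128]]
```

>>> play_rows(travel=[[602,-833,60],[602,-833,60],[602,-833,60],[602,-833,60],[602,-833,60],[602,-833,60],[602,-833,60],[602,-833,60]], turn=[[0,0,0],[0,0,0],[0,0,0],[0,0,0],[0,0,0],[0,0,0],[0,0,0],[0,0,0]], hand=[1,1,1,1,1,1,1,1])

```text
t: 0.9
ee_pos: [313.5, -215.2, 207.5]
orientation: [0.988, 0.151, 0.0, -0.0]
force: [1.7, 0.5, -0.0]
width: 85.4
grip_force: 0.0
```

```bash
python3 -c "
from h import *
delta([[511.6,379.2,140]],.181)"
```

```text
at [ 313.5 -215.2  207.5] yaw 0.304 w 85.4 t 0.9 q [-0.79 -0.33  2.18  0.    1.29  0.48]
travel [ 366.8 -507.9   67.7] turn [-0.    -0.     0.123]
```

>>> play_rows(travel=[[367,-508,68],[367,-508,68],[367,-508,68],[367,-508,68],[367,-508,68],[367,-508,68],[367,-508,68],[367,-508,68]], turn=[[0,0,0.123],[0,0,0.123],[0,0,0.123],[0,0,0.123],[0,0,0.123],[0,0,0.123],[0,0,0.123],[0,0,0.123]], hand=[1,1,1,1,1,1,1,1])

```text
t: 1.7
ee_pos: [437.3, 157.2, 165.0]
orientation: [0.996, 0.091, 0.0, 0.0]
force: [1.7, 0.1, 0.3]
width: 85.5
grip_force: 0.0
```

```bash
python3 -c "
from h import *
delta([[511.6,379.2,140]],.181)"
```

```text
at [437.3 157.2 165. ] yaw 0.183 w 85.5 t 1.7 q [ 0.19 -0.06  2.04 -0.    1.16  1.58]
travel [ 113.4 -204.8   24.9] turn [0.    0.    0.002]
```

Go to the hover point, then look with the wrist camera.

>>> play_rows(travel=[[113,-205,25],[113,-205,25],[113,-205,25],[113,-205,25],[113,-205,25],[113,-205,25],[113,-205,25]], turn=[[0,0,0],[0,0,0],[0,0,0],[0,0,0],[0,0,0],[0,0,0],[0,0,0]], hand=[1,1,1,1,1,1,1])

```text
t: 2.4
ee_pos: [510.7, 377.1, 139.2]
orientation: [0.996, 0.092, -0.001, 0.001]
force: [-0.9, -0.5, 0.7]
width: 85.5
grip_force: 0.0
```

```bash
python3 -c "
from h import *
delta([[511.6,379.2,140],[511.6,379.2,18]],.181)
c=get_calibration('wrist');im=get_image('wrist');K=np.array(c['camera_matrix']);R=np.array(c['R']);t=np.array(c['t'])
im=im.copy()
for s in(0,40,60,80,100,115):
  p=K@(R@np.array([442.7+s*np.cos(.181),366.6+s*np.sin(.181),42])+t);cv2.circle(im,(int(p[0]/p[2]),int(p[1]/p[2])),3,(255,0,255),-1)
cv2.imwrite('pics/w1.png',im[:,:,::-1])"
```

```text
at [510.7 377.1 139.2] yaw 0.183 w 85.5 t 2.4 q [ 0.53  0.33  1.66 -0.    1.16  1.91]
travel [ 1.3 -1.9 -0.8] turn [0.001 0.002 0.002]
travel [  1.6  -2.1 121.2] turn [0.001 0.002 0.002]
```

View pics/w1.png

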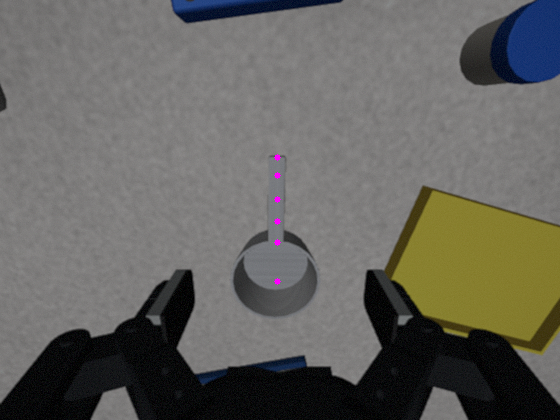

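The wrist view shows the large scoop's handle running from (277,157) to the cup at (277,282). The predicted points lie on it, so I descend and grip.

>>> play_rows(travel=[[1,-1,40],[1,-1,80],[1,-1,112],[1,-1,121],[1,-1,121],[1,-1,121],[1,-1,121],[1,-1,121]], turn=[[0,0,0],[0,0,0],[0,0,0],[0,0,0],[0,0,0],[0,0,0],[0,0,0],[0,0,0]], hand=[1,1,1,1,0,0,0,0])

```text
t: 3.25
ee_pos: [513.9, 379.1, 21.9]
orientation: [0.996, 0.091, 0.002, -0.001]
force: [-0.3, -0.5, -0.6]
width: 28.3
grip_force: 0.0
```

>>> play_rows(travel=[[0,0,0],[0,0,0],[0,0,0],[0,0,-30],[0,0,-70],[0,0,-110]], turn=[[0,0,0],[0,0,0],[0,0,0],[0,0,0],[0,0,0],[0,0,0]], hand=[0,0,0,0,0,0])

```text
t: 3.85
ee_pos: [511.0, 377.6, 128.8]
orientation: [0.996, 0.091, -0.002, 0.001]
force: [0.5, 1.2, -0.3]
width: 12.7
grip_force: 58.4
```

```bash
python3 -c "
from h import *
delta([[442,-110,135]],1.616)
c=get_calibration('wrist');im=get_image('wrist')
cv2.imwrite('pics/w2.png',im[:,:,::-1])"
```

```text
at [511.  377.6 128.8] yaw 0.182 w 12.7 t 3.85 q [0.53 0.34 1.66 0.   1.14 1.91]
travel [-156.   467.1   -5.2] turn [-1.000e-03  4.000e-03 -1.434e+00]
```

View pics/w2.png

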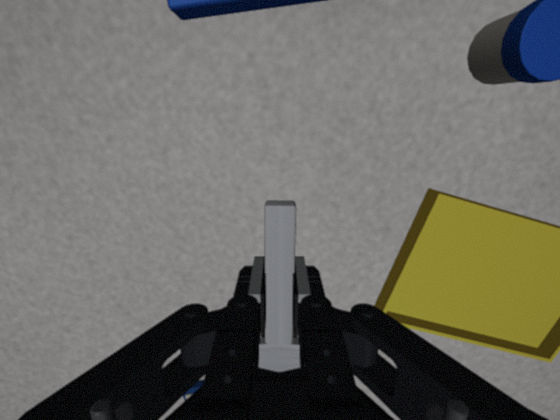

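The scoop is gripped by the handle (tip at (280,202), pads around row 280, width 12.7). Next I carry it to the blue tray with the handle turned to the robot's left.

>>> play_rows(travel=[[-156,467,-5],[-156,467,-5],[-156,467,-5],[-156,467,-5],[-156,467,-5],[-156,467,-5],[-156,467,-5],[-156,467,-5]], turn=[[0,0,-1.434],[0,0,-1.434],[0,0,-1.434],[0,0,-1.434],[0,0,-1.434],[0,0,-1.434],[0,0,-1.434],[0,0,-1.434]], hand=[0,0,0,0,0,0,0,0])

```text
t: 4.7
ee_pos: [460.6, 11.5, 132.7]
orientation: [0.798, 0.602, -0.0, -0.0]
force: [0.6, -0.9, -1.2]
width: 12.7
grip_force: 58.6
```

```bash
python3 -c "
from h import *
delta([[442.5,-110.3,120]],1.616)"
```

```text
at [460.6  11.5 132.7] yaw 1.292 w 12.7 t 4.7 q [-0.13 -0.02  2.07  0.    1.09  0.15]
travel [-122.1   16.1   12.7] turn [-0.    -0.    -0.324]
```

>>> play_rows(travel=[[-122,16,13],[-122,16,13],[-122,16,13],[-122,16,13],[-122,16,13],[-122,16,13]], turn=[[0,0,-0.324],[0,0,-0.324],[0,0,-0.324],[0,0,-0.324],[0,0,-0.324],[0,0,-0.324]], hand=[0,0,0,0,0,0])

```text
t: 5.3
ee_pos: [442.5, -107.7, 119.9]
orientation: [0.693, 0.721, 0.0, -0.001]
force: [0.8, -0.4, -1.2]
width: 12.7
grip_force: 58.5
```

```bash
python3 -c "
from h import *
delta([[442.5,-110.3,120],[442.5,-110.3,30],[442.5,-110.3,22]],1.616)
im=get_image('top');cv2.imwrite('pics/t3.png',cv2.resize(im[190:310,240:440],None,fx=3.5,fy=3.5,interpolation=cv2.INTER_CUBIC)[:,:,::-1])"
```

```text
at [ 442.5 -107.7  119.9] yaw 1.611 w 12.7 t 5.3 q [-0.39 -0.02  2.09  0.    1.06 -0.43]
travel [-2.6 -0.1 -0.1] turn [-0.001 -0.001 -0.005]
travel [-2.7 -0.1 89.9] turn [-0.001 -0.001 -0.005]
travel [-2.7 -0.1 97.9] turn [-0.001 -0.001 -0.005]
```

View pics/t3.png

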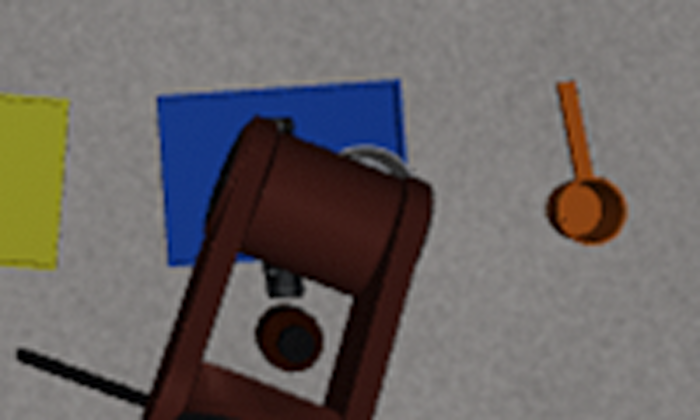

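The large scoop is above the tray's right end (cup rim at (375,160) in the crop) and the near brown bottle is clear. I lower it in gentle steps.

>>> play_rows(travel=[[-2,0,35],[-2,0,65],[-2,0,83],[-2,0,88],[-2,0,91],[-2,0,92],[-2,0,92],[-2,0,92]], turn=[[0,0,0],[0,0,0],[0,0,0],[0,0,0],[0,0,0],[0,0,0],[0,0,0],[0,0,0]], hand=[0,0,0,0,0,0,0,0])

```text
t: 6.15
ee_pos: [443.9, -111.0, 29.4]
orientation: [0.693, 0.721, 0.0, 0.001]
force: [-0.1, 0.4, -2.0]
width: 12.4
grip_force: 58.5
```

>>> play_rows(travel=[[0,0,1],[0,0,2],[0,0,3],[0,0,3],[0,0,3]], turn=[[0,0,0],[0,0,0],[0,0,0],[0,0,0],[0,0,0]], hand=[0,0,0,0,0])

```text
t: 6.65
ee_pos: [442.9, -110.7, 25.3]
orientation: [0.693, 0.721, -0.0, 0.0]
force: [-0.1, 0.1, -1.4]
width: 12.7
grip_force: 58.6
```

```bash
python3 -c "
from h import *
delta([[442.5,-110.3,22]]);print(get_obs()['force'],get_obs()['moment'])"
```

```text
at [ 442.9 -110.7   25.3] yaw 1.611 w 12.7 t 6.65 q [-0.4   0.16  2.13 -0.    0.85 -0.44]
travel [ 0.4 -0.3  3.3] turn [-0.  0. -0.]
[-0.12359605  0.12153815 -1.40884922] [ 0.02310155  0.0018583  -0.00956195]
```

>>> play_rows(travel=[[0,0,1],[0,0,1],[0,0,1]], turn=[[0,0,0],[0,0,0],[0,0,0]], hand=[0,0,0])

```text
t: 6.95
ee_pos: [443.0, -110.5, 24.9]
orientation: [0.693, 0.721, 0.0, -0.0]
force: [-1.9, 1.6, 5.9]
width: 12.6
grip_force: 59.4
```

>>> play_rows(travel=[[0,0,1],[0,0,1],[0,0,1]], turn=[[0,0,0],[0,0,0],[0,0,0]], hand=[0,0,0])

```text
t: 7.25
ee_pos: [443.1, -110.2, 24.5]
orientation: [0.693, 0.721, 0.0, -0.001]
force: [-3.3, 3.5, 10.2]
width: 12.7
grip_force: 60.1
```

>>> play_rows(travel=[[0,0,1],[0,0,1],[0,0,1]], turn=[[0,0,0],[0,0,0],[0,0,0]], hand=[0,0,0])

```text
t: 7.55
ee_pos: [443.3, -109.9, 24.2]
orientation: [0.693, 0.721, 0.0, -0.001]
force: [-4.4, 5.1, 16.5]
width: 12.6
grip_force: 60.8
```

Contact is firm. I relax 2 mm, then open gently partway and lift.

>>> play_rows(travel=[[0,0,-1],[0,0,-2],[0,0,-2],[0,0,-2],[0,0,-2],[0,0,-2],[0,0,-2]], turn=[[0,0,0],[0,0,0],[0,0,0],[0,0,0],[0,0,0],[0,0,0],[0,0,0]], hand=[0,0,0.2,0.5,0.5,0.5,0.5])

```text
t: 8.25
ee_pos: [442.7, -110.6, 24.1]
orientation: [0.693, 0.721, -0.0, -0.0]
force: [0.8, -1.5, 0.9]
width: 42.2
grip_force: 0.0
```

>>> play_rows(travel=[[0,0,-30],[0,0,-70],[0,0,-110],[0,0,-150],[0,0,-150]], turn=[[0,0,0],[0,0,0],[0,0,0],[0,0,0],[0,0,0]], hand=[0.5,0.5,0.8,1,1])

```text
t: 8.75
ee_pos: [447.5, -112.5, 181.0]
orientation: [0.693, 0.721, 0.002, 0.006]
force: [0.6, 0.2, 0.3]
width: 83.4
grip_force: 0.0
```

```bash
python3 -c "
from h import *
a=.17;ax=np.array([431.7,-371.8]);g=ax+75*np.array([np.cos(.175),np.sin(.175)]);print(g)
delta([[*g,150]],.175);delta([[*g,150]],.175+np.pi)"
```

```text
[ 505.55449042 -358.74188968]
at [ 447.5 -112.5  181. ] yaw 1.611 w 83.4 t 8.75 q [-0.4  -0.1   2.04  0.    1.18 -0.44]
travel [-248.1   47.8   33.1] turn [ 0.014 -0.004  1.436]
at [ 447.5 -112.5  181. ] yaw 1.611 w 83.4 t 8.75 q [-0.4  -0.1   2.04  0.    1.18 -0.44]
travel [-248.1   47.8   33.1] turn [ 0.004  0.015 -1.706]
```

>>> play_rows(travel=[[-248,48,33],[-248,48,33],[-248,48,33],[-248,48,33],[-248,48,33],[-248,48,33],[-248,48,33],[-248,48,33]], turn=[[0,0,1.436],[0,0,1.436],[0,0,1.436],[0,0,1.436],[0,0,1.436],[0,0,1.436],[0,0,1.436],[0,0,1.436]], hand=[1,1,1,1,1,1,1,1])

```text
t: 9.55
ee_pos: [499.9, -356.8, 139.3]
orientation: [0.98, 0.2, -0.001, -0.001]
force: [0.3, 0.5, -0.1]
width: 85.6
grip_force: 0.0
```

>>> play_rows(travel=[[0,0,0],[0,0,0],[0,0,0]], turn=[[0,0,0.14],[0,0,0.24],[0,0,0.24]], hand=[1,1,1])

```text
t: 9.85
ee_pos: [500.1, -356.1, 139.8]
orientation: [0.996, 0.085, -0.001, -0.001]
force: [0.3, 0.3, 0.1]
width: 84.6
grip_force: 0.0
```

```bash
python3 -c "
from h import *
ax=np.array([431.7,-371.8]);u=np.array([np.cos(.175),np.sin(.175)]);delta([[*(ax+75*u),150],[*(ax+75*u),31]],.175)
c=get_calibration('wrist');im=get_image('wrist').copy();K=np.array(c['camera_matrix']);R=np.array(c['R']);t=np.array(c['t'])
b=max(blobs(im,(3,150,40),(20,255,255),(0,0,560,420)),key=cv2.contourArea)
P=np.array([ray('wrist',p[0],55,c)[:2] for p in b]);s=(P-ax)@u;w=(P-ax)@[-u[1],u[0]]
for lo in(35,50,65,80,95):
  k=abs(s-lo)<5;print(lo,w[k].min().round(1),w[k].max().round(1))
print('smax',s.max())
for d in(0,26,50,75,105):
  p=K@(R@np.array([*(ax+d*u),55])+t);cv2.circle(im,(int(p[0]/p[2]),int(p[1]/p[2])),3,(255,0,255),-1)
cv2.imwrite('pics/w4.png',im[:,:,::-1])"
```

```text
at [ 500.1 -356.1  139.8] yaw 0.171 w 84.6 t 9.85 q [-0.73  0.29  1.71 -0.    1.15  0.67]
travel [  4.9   3.5 -10.2] turn [-0.002  0.001 -0.004]
travel [  5.1   3.7 108.8] turn [-0.002  0.001 -0.004]
35 -17.9 18.8
50 -6.6 7.6
65 -6.5 5.0
80 -6.3 5.0
95 -6.9 4.9
smax 105.3990584635266
```

View pics/w4.png

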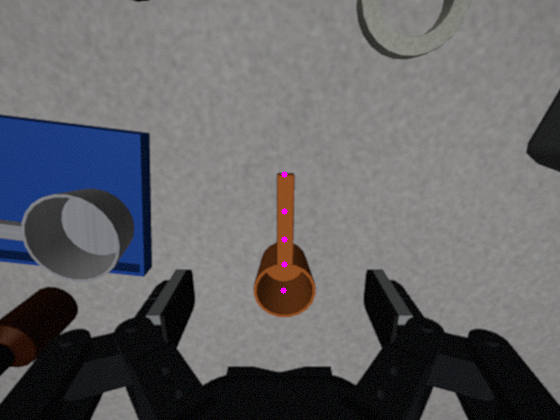

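The orange scoop lies where predicted: handle from (285,174) to cup (284,290). The large scoop stands in the blue tray at (75,235). I descend and grip.

>>> play_rows(travel=[[5,4,40],[5,4,80],[5,4,100],[5,4,109],[5,4,109],[5,4,109],[5,4,109],[5,4,109]], turn=[[0,0,0],[0,0,0],[0,0,0],[0,0,0],[0,0,0],[0,0,0],[0,0,0],[0,0,0]], hand=[1,1,1,1,1,0,0,0])

```text
t: 10.7
ee_pos: [507.5, -360.6, 34.2]
orientation: [0.996, 0.085, 0.001, 0.001]
force: [0.5, -0.1, 0.6]
width: 44.0
grip_force: 0.0
```

>>> play_rows(travel=[[0,0,0],[0,0,0],[0,0,0],[0,0,0]], turn=[[0,0,0],[0,0,0],[0,0,0],[0,0,0]], hand=[0,0,0,0])

```text
t: 11.1
ee_pos: [506.8, -359.9, 32.9]
orientation: [0.996, 0.085, 0.0, 0.0]
force: [0.6, 0.7, 2.4]
width: 12.7
grip_force: 58.9
```

```bash
python3 -c "
from h import *
delta([[505.5,-358.7,140]])
im=cv2.resize(get_image('top'),None,fx=4,fy=4,interpolation=cv2.INTER_CUBIC)
cv2.imwrite('pics/t5.png',im[700:1200,1000:1800][:,:,::-1])"
```

```text
at [ 506.8 -359.9   32.9] yaw 0.171 w 12.7 t 11.1 q [-0.73  0.44  1.74  0.    0.96  0.67]
travel [  -1.    -1.3 -107.1] turn [ 0.001 -0.001 -0.   ]
```

View pics/t5.png

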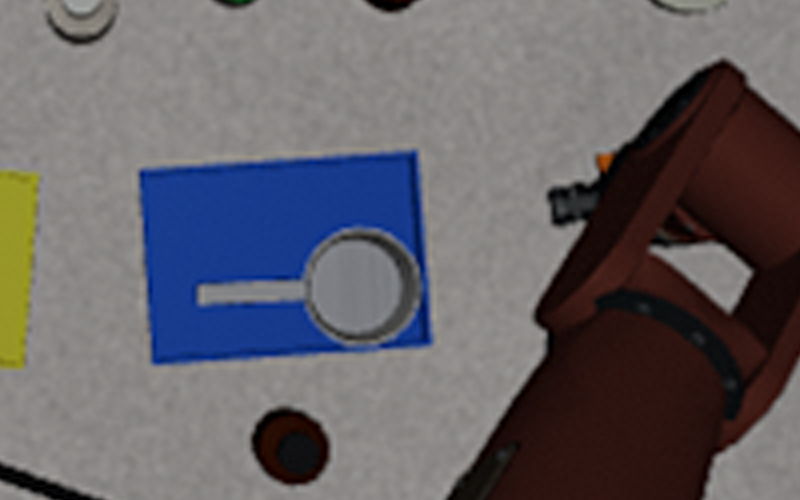

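The large scoop stands in the tray: rim centre at crop (362,287), handle end at (197,295).

```bash
python3 -c "
from h import *
f=lambda u,v:ray('top',((1000+u+.5)/4-.5,(700+v+.5)/4-.5),46)
A=f(362,287);E=f(197,295);d=E-A;a=np.arctan2(d[1],d[0]);print(A,E,np.linalg.norm(d),a)
y=.04;g=A[:2]+76*np.array([np.cos(y),np.sin(y)]);print(g)
delta([[*g,140],[*g,42]],y)"
```

```text
[ 443.88195169 -182.16363737   46.        ] [440.48344591 -66.43364518  46.        ] 115.77988138003796 1.6001537069668976
[ 519.82115979 -179.12444797]
at [ 506.8 -359.9   32.8] yaw 0.171 w 12.5 t 11.15 q [-0.73  0.44  1.74  0.    0.96  0.67]
travel [  43.6 -175.8 -107.3] turn [ 0.001 -0.001  0.131]
travel [  43.6 -175.9   -9.3] turn [ 0.001 -0.001  0.131]
```

>>> play_rows(travel=[[0,0,-20],[0,0,-60],[0,0,-107],[0,0,-107]], turn=[[0,0,0],[0,0,0],[0,0,0],[0,0,0]], hand=[0,0,0,0])

```text
t: 11.55
ee_pos: [510.6, -363.4, 147.5]
orientation: [0.996, 0.085, 0.005, 0.005]
force: [0.3, -1.3, 0.3]
width: 12.6
grip_force: 58.6
```

>>> play_rows(travel=[[44,-176,0],[44,-176,0],[44,-176,0],[44,-176,0],[44,-176,0],[44,-176,0]], turn=[[0,0,0.131],[0,0,0.131],[0,0,0.131],[0,0,0.131],[0,0,0.131],[0,0,0.131]], hand=[0,0,0,0,0,0])

```text
t: 12.15
ee_pos: [519.4, -178.1, 138.5]
orientation: [1.0, 0.021, -0.001, 0.0]
force: [-0.8, -0.8, 0.1]
width: 12.5
grip_force: 58.8
```

```bash
python3 -c "
from h import *
delta([[519.8,-179.1,60],[519.8,-179.1,42]],.04)
im=get_image('wrist');cv2.imwrite('pics/w6.png',im[:,:,::-1])"
```

```text
at [ 519.4 -178.1  138.5] yaw 0.042 w 12.5 t 12.15 q [-0.46  0.16  1.87 -0.    1.12  1.07]
travel [ 0.5  1.  78.5] turn [0.    0.001 0.002]
travel [ 0.5  1.  96.5] turn [0.    0.001 0.002]
```

View pics/w6.png

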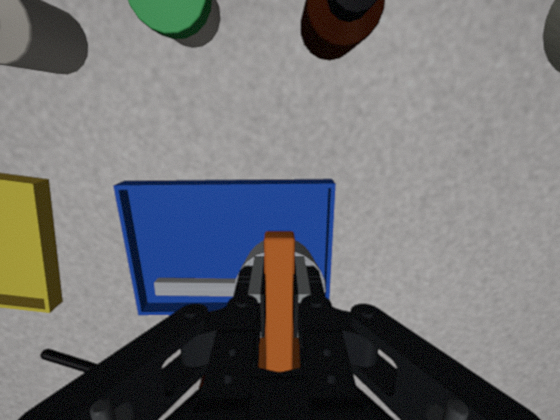

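The small scoop is held over the large one: handle end at (280,235), large cup right behind at (280,270). I lower it.

>>> play_rows(travel=[[0,1,35],[0,1,60],[0,1,75],[0,1,85],[0,1,91],[0,1,93],[0,1,93],[0,1,93]], turn=[[0,0,0],[0,0,0],[0,0,0],[0,0,0],[0,0,0],[0,0,0],[0,0,0],[0,0,0]], hand=[0,0,0,0,0,0,0,0])

```text
t: 13.0
ee_pos: [520.7, -180.1, 47.3]
orientation: [1.0, 0.02, 0.001, 0.0]
force: [0.8, 0.2, -0.4]
width: 12.5
grip_force: 58.7
```

>>> play_rows(travel=[[0,0,1],[0,0,2],[0,0,2],[0,0,2]], turn=[[0,0,0],[0,0,0],[0,0,0],[0,0,0]], hand=[0,0,0,0])

```text
t: 13.4
ee_pos: [519.9, -179.7, 44.4]
orientation: [1.0, 0.02, 0.0, 0.0]
force: [0.2, 1.0, -0.2]
width: 12.8
grip_force: 58.7
```

>>> play_rows(travel=[[0,0,1],[0,0,1],[0,0,1]], turn=[[0,0,0],[0,0,0],[0,0,0]], hand=[0,0,0])

```text
t: 13.7
ee_pos: [519.8, -179.6, 43.2]
orientation: [1.0, 0.02, -0.0, -0.0]
force: [-0.3, -0.0, -0.4]
width: 12.7
grip_force: 58.7
```

>>> play_rows(travel=[[0,0,1],[0,0,1.5],[0,0,1.5]], turn=[[0,0,0],[0,0,0],[0,0,0]], hand=[0,0,0])

```text
t: 14.0
ee_pos: [519.7, -179.6, 41.6]
orientation: [1.0, 0.02, -0.0, -0.0]
force: [0.4, 0.4, -0.9]
width: 12.4
grip_force: 58.7
```

>>> play_rows(travel=[[0,0,1],[0,0,1],[0,0,1]], turn=[[0,0,0],[0,0,0],[0,0,0]], hand=[0,0,0])

```text
t: 14.3
ee_pos: [520.1, -179.8, 41.0]
orientation: [1.0, 0.02, 0.0, 0.0]
force: [-0.6, -0.6, 2.3]
width: 12.4
grip_force: 59.0
```

Contact at 41 mm, as expected. I release and lift.

>>> play_rows(travel=[[0,0,0.5],[0,0,0.5],[0,0,0],[0,0,0],[0,0,0],[0,0,0],[0,0,0]], turn=[[0,0,0],[0,0,0],[0,0,0],[0,0,0],[0,0,0],[0,0,0],[0,0,0]], hand=[0,0,0.2,0.5,0.5,0.5,0.5])

```text
t: 15.0
ee_pos: [519.6, -179.7, 40.6]
orientation: [1.0, 0.02, -0.0, -0.0]
force: [-0.5, -0.4, 0.1]
width: 42.5
grip_force: 0.0
```

>>> play_rows(travel=[[0,0,-30],[0,0,-70],[0,0,-110],[0,0,-150],[0,0,-150]], turn=[[0,0,0],[0,0,0],[0,0,0],[0,0,0],[0,0,0]], hand=[0.5,0.5,0.8,1,1])

```text
t: 15.5
ee_pos: [524.3, -181.9, 198.5]
orientation: [1.0, 0.02, 0.006, 0.003]
force: [0.7, -0.8, 1.4]
width: 83.3
grip_force: 0.0
```

```bash
python3 -c "
from h import *
delta([[667,-214,180],[667,-214,150]],0.045)"
```

```text
at [ 524.3 -181.9  198.5] yaw 0.04 w 83.3 t 15.5 q [-0.46  0.09  1.82 -0.    1.22  1.07]
travel [141.   37.6  20.5] turn [ 0.007 -0.012 -0.005]
travel [140.7  37.4  50.5] turn [ 0.007 -0.012 -0.005]
```

>>> play_rows(travel=[[142,38,30],[142,38,30],[142,38,30],[142,38,30],[142,38,30],[142,38,30]], turn=[[0,0,0],[0,0,0],[0,0,0],[0,0,0],[0,0,0],[0,0,0]], hand=[1,1,1,1,1,1])

```text
t: 16.1
ee_pos: [662.3, -211.7, 160.6]
orientation: [1.0, 0.02, -0.001, -0.0]
force: [1.0, -0.2, 0.4]
width: 85.2
grip_force: 0.0
```

```bash
python3 -c "
from h import *
delta([[667,-214,150],[667,-214,31]],0.045)
c=get_calibration('wrist');im=get_image('wrist').copy();K=np.array(c['camera_matrix']);R=np.array(c['R']);t=np.array(c['t'])
for z in(0,62,92):
  p=K@(R@np.array([667,-214,z])+t);cv2.circle(im,(int(p[0]/p[2]),int(p[1]/p[2])),3,(255,0,255),-1)
tp=cv2.resize(get_image('top'),None,fx=3,fy=3,interpolation=cv2.INTER_CUBIC)[540:900,750:1130]
cv2.imwrite('pics/w7.png',np.hstack([im[:360,100:500],tp])[:,:,::-1])"
```

```text
at [ 662.3 -211.7  160.6] yaw 0.04 w 85.2 t 16.1 q [-0.41  0.42  1.49 -0.    1.23  1.12]
travel [ 4.7  2.4 10.6] turn [-0.     0.001 -0.005]
travel [  4.8   2.5 129.6] turn [-0.     0.001 -0.005]
```

View pics/w7.png

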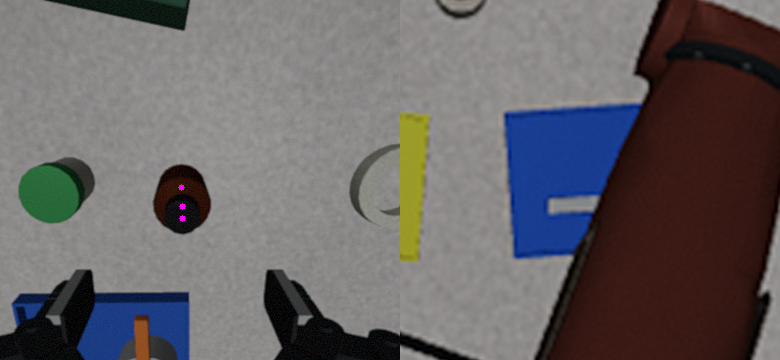

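The brown bottle's cap is at (182,213), on the predicted points to within about 3 mm. It stands right of the green pot and is the right one, so I descend and grip.

>>> play_rows(travel=[[7,2,30],[7,2,70],[7,2,105],[7,2,122],[7,2,130],[7,2,130],[7,2,130],[7,2,130]], turn=[[0,0,0],[0,0,0],[0,0,0],[0,0,0],[0,0,0],[0,0,0],[0,0,0],[0,0,0]], hand=[1,1,1,1,1,1,0,0])

```text
t: 17.0
ee_pos: [672.2, -214.6, 33.7]
orientation: [1.0, 0.02, 0.002, 0.001]
force: [-0.1, 1.2, 0.4]
width: 59.3
grip_force: 0.0
```

>>> play_rows(travel=[[0,0,0],[0,0,0],[0,0,0],[0,0,-20],[0,0,-60],[0,0,-100],[0,0,-100]], turn=[[0,0,0],[0,0,0],[0,0,0],[0,0,0],[0,0,0],[0,0,0],[0,0,0]], hand=[0,0,0,0,0,0,0])

```text
t: 17.7
ee_pos: [675.2, -215.8, 140.4]
orientation: [1.0, 0.02, 0.007, 0.003]
force: [0.8, -0.7, 0.2]
width: 47.8
grip_force: 62.2
```

```bash
python3 -c "
from h import *
a=.045;p=np.array([465.5,-131.3])+np.array([[np.cos(a),-np.sin(a)],[np.sin(a),np.cos(a)]])@[28,52]
print(p);delta([[*p,130],[*p,38]],a)"
```

```text
[491.13244445 -78.09306632]
at [ 675.2 -215.8  140.4] yaw 0.04 w 47.8 t 17.7 q [-0.41  0.46  1.48  0.    1.19  1.12]
travel [-178.6 -144.9    7.1] turn [ 0.006 -0.013 -0.005]
travel [-179.8 -145.5   99.1] turn [ 0.006 -0.013 -0.005]
```

>>> play_rows(travel=[[-175,-144,0],[-175,-144,0],[-175,-144,0],[-175,-144,0],[-175,-144,0],[-175,-144,0],[-175,-144,0]], turn=[[0,0,0],[0,0,0],[0,0,0],[0,0,0],[0,0,0],[0,0,0],[0,0,0]], hand=[0,0,0,0,0,0,0])

```text
t: 18.4
ee_pos: [489.4, -76.5, 131.0]
orientation: [1.0, 0.02, 0.0, 0.0]
force: [-0.3, -1.2, -1.2]
width: 47.9
grip_force: 62.3
```

```bash
python3 -c "
from h import *
p=[491,-78];delta([[*p,130],[*p,37]],.045)
im=get_image('wrist');cv2.imwrite('pics/w8.png',im[:,:,::-1])"
```

```text
at [489.4 -76.5 131. ] yaw 0.04 w 47.9 t 18.4 q [-0.3   0.05  2.   -0.    1.09  1.23]
travel [1.5 1.5 1. ] turn [ 0.    -0.001 -0.005]
travel [ 1.5  1.5 94. ] turn [ 0.    -0.001 -0.005]
```

View pics/w8.png

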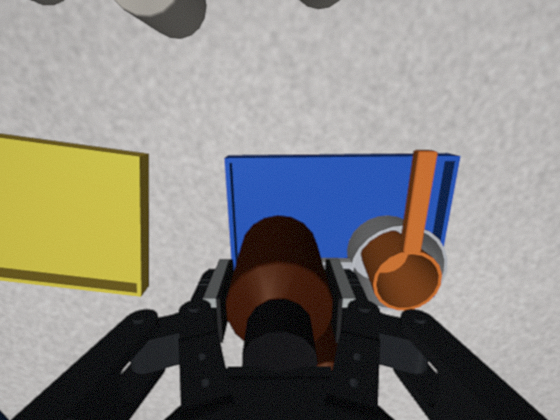

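The nested scoops stand upright with handles fanned (orange handle (425,200)). The bottle is held over the tray's left side, clear of both handles. I lower it.

>>> play_rows(travel=[[1,1,35],[1,1,65],[1,1,82],[1,1,88],[1,1,91],[1,1,91],[1,1,91]], turn=[[0,0,0],[0,0,0],[0,0,0],[0,0,0],[0,0,0],[0,0,0],[0,0,0]], hand=[0,0,0,0,0,0,0])

```text
t: 19.15
ee_pos: [492.2, -78.3, 41.0]
orientation: [1.0, 0.02, 0.001, 0.0]
force: [-0.1, 1.1, -0.9]
width: 48.2
grip_force: 62.3
```

>>> play_rows(travel=[[0,0,1],[0,0,2],[0,0,2]], turn=[[0,0,0],[0,0,0],[0,0,0]], hand=[0,0,0])

```text
t: 19.45
ee_pos: [490.9, -77.8, 38.1]
orientation: [1.0, 0.02, 0.0, 0.0]
force: [0.8, -0.4, -0.8]
width: 48.4
grip_force: 62.3
```

>>> play_rows(travel=[[0,0,1],[0,0,1],[0,0,1]], turn=[[0,0,0],[0,0,0],[0,0,0]], hand=[0,0,0])

```text
t: 19.75
ee_pos: [491.0, -77.8, 37.6]
orientation: [1.0, 0.02, 0.0, 0.0]
force: [-3.0, 0.7, 5.5]
width: 48.2
grip_force: 62.9
```

>>> play_rows(travel=[[0,0,0],[0,0,0],[0,0,0],[0,0,0],[0,0,0]], turn=[[0,0,0],[0,0,0],[0,0,0],[0,0,0],[0,0,0]], hand=[0.6,0.75,0.9,0.9,0.9])

```text
t: 20.25
ee_pos: [490.7, -77.8, 36.7]
orientation: [1.0, 0.02, -0.0, -0.0]
force: [-0.1, -0.5, -0.3]
width: 76.4
grip_force: 0.0
```

>>> play_rows(travel=[[0,0,-30],[0,0,-70],[0,0,-110],[0,0,-130],[0,0,-130]], turn=[[0,0,0],[0,0,0],[0,0,0],[0,0,0],[0,0,0]], hand=[0.9,0.9,1,1,1])

```text
t: 20.75
ee_pos: [493.9, -78.7, 171.1]
orientation: [1.0, 0.02, 0.004, 0.001]
force: [0.1, -0.1, 0.8]
width: 85.5
grip_force: 0.0
```

```bash
python3 -c "
from h import *
delta([[664,109.5,150]],1.5)"
```

```text
at [493.9 -78.7 171.1] yaw 0.04 w 85.5 t 20.75 q [-0.3   0.01  1.96  0.    1.16  1.23]
travel [ 177.3 -181.4   22.1] turn [ 0.009 -0.005 -1.46 ]
```

>>> play_rows(travel=[[180,-180,15],[180,-180,15],[180,-180,15],[180,-180,15],[180,-180,15],[180,-180,15],[180,-180,15]], turn=[[0,0,0.04],[0,0,0.04],[0,0,0.04],[0,0,0.04],[0,0,0.04],[0,0,0.04],[0,0,0.04]], hand=[1,1,1,1,1,1,1])

```text
t: 21.45
ee_pos: [662.5, 110.3, 148.8]
orientation: [1.0, 0.001, -0.002, 0.0]
force: [-0.6, -0.7, -0.9]
width: 85.5
grip_force: 0.0
```

```bash
python3 -c "
from h import *
delta([[664,109.5,150],[664,109.5,32]],0)
c=get_calibration('wrist');im=get_image('wrist').copy();K=np.array(c['camera_matrix']);R=np.array(c['R']);t=np.array(c['t'])
for p in([664,109.5,60],[665,225.6,60]):
  p=K@(R@np.array(p)+t);cv2.circle(im,(int(p[0]/p[2]),int(p[1]/p[2])),3,(255,0,255),-1)
cv2.imwrite('pics/w9.png',im[:,:,::-1])"
```

```text
at [662.5 110.3 148.8] yaw 0.002 w 85.5 t 21.45 q [ 0.06  0.39  1.56 -0.    1.2   1.63]
travel [ 1.5  0.8 -1.2] turn [0.001 0.004 0.002]
travel [  2.    0.7 116.8] turn [0.001 0.004 0.002]
```

View pics/w9.png

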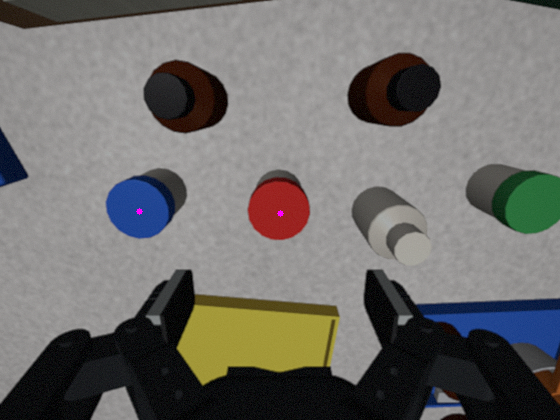

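The red cap is at (279,209), about 4 mm beyond the prediction in x. Blue is at (140,207), with the neighbours clear of the fingers. I descend and grip the cap.

>>> play_rows(travel=[[4,0,40],[4,0,80],[4,0,108],[4,0,116],[4,0,116],[4,0,116],[4,0,116],[4,0,116]], turn=[[0,0,0],[0,0,0],[0,0,0],[0,0,0],[0,0,0],[0,0,0],[0,0,0],[0,0,0]], hand=[1,1,1,1,1,1,0,0])

```text
t: 22.3
ee_pos: [669.2, 109.3, 38.3]
orientation: [1.0, -0.0, 0.002, -0.0]
force: [0.2, -0.6, -0.6]
width: 59.2
grip_force: 0.0
```

>>> play_rows(travel=[[0,0,0],[0,0,0],[0,0,0],[0,0,-20],[0,0,-60],[0,0,-100],[0,0,-100]], turn=[[0,0,0],[0,0,0],[0,0,0],[0,0,0],[0,0,0],[0,0,0],[0,0,0]], hand=[0,0,0,0,0,0,0])

```text
t: 23.0
ee_pos: [672.7, 109.7, 144.2]
orientation: [1.0, -0.0, 0.007, -0.0]
force: [1.4, -0.1, 0.3]
width: 50.0
grip_force: 62.3
```

```bash
python3 -c "
from h import *
a=-.09;M=np.array([[np.cos(a),-np.sin(a)],[np.sin(a),np.cos(a)]])
for l in(-45,45):
  p=np.array([469,149.7])+M@[0,l];print(p);delta([[*p,130]],a)"
```

```text
[464.95546529 104.88212701]
at [672.7 109.7 144.2] yaw -0.0 w 50.0 t 23.0 q [0.06 0.4  1.55 0.   1.18 1.63]
travel [-207.9    4.9   11.2] turn [-0.001 -0.014  0.09 ]
[473.04453471 194.51787299]
at [672.7 109.7 144.2] yaw -0.0 w 50.0 t 23.0 q [0.06 0.4  1.55 0.   1.18 1.63]
travel [-199.8  -84.8   11.4] turn [-0.001 -0.014  0.09 ]
```

>>> play_rows(travel=[[-203,5,0],[-203,5,0],[-203,5,0],[-203,5,0],[-203,5,0],[-203,5,0]], turn=[[0,0,0.09],[0,0,0.09],[0,0,0.09],[0,0,0.09],[0,0,0.09],[0,0,0.09]], hand=[0,0,0,0,0,0])

```text
t: 23.6
ee_pos: [462.1, 104.4, 134.7]
orientation: [0.999, -0.045, -0.001, 0.0]
force: [0.3, 0.1, 0.7]
width: 49.7
grip_force: 62.3
```

```bash
python3 -c "
from h import *
delta([[465,105,130],[465,105,42]],-.09)"
```

```text
at [462.1 104.4 134.7] yaw -0.09 w 49.7 t 23.6 q [ 0.07  0.    2.04 -0.    1.1   1.73]
travel [ 2.8 -0.9  4.7] turn [0.    0.002 0.   ]
travel [ 2.9 -0.9 92.7] turn [0.    0.002 0.   ]
```

>>> play_rows(travel=[[2,-1,35],[2,-1,65],[2,-1,82],[2,-1,90],[2,-1,93],[2,-1,93],[2,-1,93]], turn=[[0,0,0],[0,0,0],[0,0,0],[0,0,0],[0,0,0],[0,0,0],[0,0,0]], hand=[0,0,0,0,0,0,0])

```text
t: 24.3
ee_pos: [468.3, 105.2, 44.0]
orientation: [0.999, -0.045, 0.001, -0.0]
force: [-0.1, -0.5, -0.4]
width: 49.8
grip_force: 62.3
```

>>> play_rows(travel=[[0,0,1],[0,0,1.5],[0,0,1.5]], turn=[[0,0,0],[0,0,0],[0,0,0]], hand=[0,0,0])

```text
t: 24.6
ee_pos: [467.5, 105.2, 42.4]
orientation: [0.999, -0.045, 0.001, -0.0]
force: [-0.7, 0.0, 4.7]
width: 49.8
grip_force: 62.7
```

>>> play_rows(travel=[[0,0,1],[0,0,1],[0,0,1]], turn=[[0,0,0],[0,0,0],[0,0,0]], hand=[0,0,0])

```text
t: 24.9
ee_pos: [467.7, 105.2, 42.4]
orientation: [0.999, -0.045, 0.001, -0.0]
force: [-4.3, -0.2, 12.5]
width: 49.8
grip_force: 63.5
```

>>> play_rows(travel=[[0,0,-1],[0,0,-1],[0,0,-1],[0,0,-1],[0,0,-1],[0,0,-1]], turn=[[0,0,0],[0,0,0],[0,0,0],[0,0,0],[0,0,0],[0,0,0]], hand=[0,0.62,0.75,0.9,0.9,0.9])

```text
t: 25.5
ee_pos: [466.3, 105.1, 41.0]
orientation: [0.999, -0.045, -0.0, 0.0]
force: [0.0, -0.5, -0.8]
width: 77.1
grip_force: 0.0
```

>>> play_rows(travel=[[0,0,-30],[0,0,-70],[0,0,-110],[0,0,-110],[0,0,-110]], turn=[[0,0,0],[0,0,0],[0,0,0],[0,0,0],[0,0,0]], hand=[0.9,0.9,1,1,1])

```text
t: 26.0
ee_pos: [467.5, 105.2, 152.5]
orientation: [0.999, -0.045, 0.002, -0.0]
force: [-0.5, 0.3, -1.3]
width: 85.4
grip_force: 0.0
```

```bash
python3 -c "
from h import *
delta([[668,225.6,150]],0)"
```

```text
at [467.5 105.2 152.5] yaw -0.09 w 85.4 t 26.0 q [ 0.07 -0.01  2.02 -0.    1.13  1.74]
travel [ 188.8 -138.     3.1] turn [-0.    -0.003 -0.09 ]
```

>>> play_rows(travel=[[190,-138,4],[190,-138,4],[190,-138,4],[190,-138,4],[190,-138,4],[190,-138,4],[190,-138,4]], turn=[[0,0,0],[0,0,0],[0,0,0],[0,0,0],[0,0,0],[0,0,0],[0,0,0]], hand=[1,1,1,1,1,1,1])

```text
t: 26.7
ee_pos: [666.5, 225.2, 143.7]
orientation: [0.999, -0.045, -0.003, 0.001]
force: [-0.6, -0.3, 0.7]
width: 85.5
grip_force: 0.0
```

```bash
python3 -c "
from h import *
c=get_calibration('wrist');im=get_image('wrist')
b=blobs(im,(95,120,40),(125,255,255),(150,100,400,300));e=cv2.minEnclosingCircle(b[0]);p=ray('wrist',e[0],60,c);print(e,p)
delta([[*p[:2],34]],-.09)"
```

```text
((276.71875, 213.16477966308594), 31.702350616455078) [669.69045076 226.92554576  60.        ]
at [666.1 224.8 144.4] yaw -0.09 w 85.3 t 26.75 q [ 0.23  0.46  1.47 -0.    1.22  1.89]
travel [  3.9  -2.7 110.4] turn [ 0.002  0.005 -0.   ]
```

>>> play_rows(travel=[[3,-2,40],[3,-2,75],[3,-2,102],[3,-2,110],[3,-2,110],[3,-2,110],[3,-2,110],[3,-2,110]], turn=[[0,0,0],[0,0,0],[0,0,0],[0,0,0],[0,0,0],[0,0,0],[0,0,0],[0,0,0]], hand=[1,1,1,1,1,1,0,0])

```text
t: 27.55
ee_pos: [673.0, 227.5, 39.8]
orientation: [0.999, -0.045, 0.002, -0.001]
force: [-0.2, 0.4, -0.9]
width: 59.2
grip_force: 0.0
```

>>> play_rows(travel=[[0,0,0],[0,0,0],[0,0,0],[0,0,-20],[0,0,-60],[0,0,-100],[0,0,-100],[0,0,-100]], turn=[[0,0,0],[0,0,0],[0,0,0],[0,0,0],[0,0,0],[0,0,0],[0,0,0],[0,0,0]], hand=[0,0,0,0,0,0,0,0])

```text
t: 28.35
ee_pos: [672.6, 227.5, 140.4]
orientation: [0.999, -0.045, 0.002, -0.001]
force: [-0.8, 0.0, -1.0]
width: 49.7
grip_force: 62.4
```

```bash
python3 -c "
from h import *
delta([[473,197,135]],-.09)"
```

```text
at [672.6 227.5 140.4] yaw -0.09 w 49.7 t 28.35 q [0.23 0.47 1.46 0.   1.2  1.89]
travel [-196.1   48.4    4.5] turn [-0.001 -0.004 -0.   ]
```

>>> play_rows(travel=[[-194,45,2],[-194,45,2],[-194,45,2],[-194,45,2],[-194,45,2],[-194,45,2]], turn=[[0,0,0],[0,0,0],[0,0,0],[0,0,0],[0,0,0],[0,0,0]], hand=[0,0,0,0,0,0])

```text
t: 28.95
ee_pos: [470.8, 199.2, 132.9]
orientation: [0.999, -0.045, -0.002, 0.001]
force: [0.9, 0.7, -0.5]
width: 49.6
grip_force: 62.4
```

```bash
python3 -c "
from h import *
delta([[473,199,44]],-.09)"
```

```text
at [470.8 199.2 132.9] yaw -0.09 w 49.6 t 28.95 q [ 0.26  0.09  1.96 -0.    1.1   1.92]
travel [ 2.7 -0.2 88.9] turn [0.002 0.005 0.   ]
```

>>> play_rows(travel=[[1,0,35],[1,0,62],[1,0,78],[1,0,85],[1,0,88],[1,0,88],[1,0,88]], turn=[[0,0,0],[0,0,0],[0,0,0],[0,0,0],[0,0,0],[0,0,0],[0,0,0]], hand=[0,0,0,0,0,0,0])

```text
t: 29.65
ee_pos: [476.5, 200.1, 48.4]
orientation: [0.999, -0.045, 0.001, -0.0]
force: [-0.7, 0.5, -0.9]
width: 49.8
grip_force: 62.4
```

>>> play_rows(travel=[[0,0,1],[0,0,1.5],[0,0,1.5]], turn=[[0,0,0],[0,0,0],[0,0,0]], hand=[0,0,0])

```text
t: 29.95
ee_pos: [475.3, 199.8, 46.2]
orientation: [0.999, -0.045, 0.0, -0.0]
force: [-0.2, 0.3, -1.0]
width: 49.6
grip_force: 62.4
```

>>> play_rows(travel=[[0,0,1],[0,0,1],[0,0,1]], turn=[[0,0,0],[0,0,0],[0,0,0]], hand=[0,0,0])

```text
t: 30.25
ee_pos: [475.0, 199.7, 44.8]
orientation: [0.999, -0.045, -0.0, 0.0]
force: [-0.7, 0.4, -0.9]
width: 49.4
grip_force: 62.4
```

>>> play_rows(travel=[[0,0,1],[0,0,1],[0,0,1]], turn=[[0,0,0],[0,0,0],[0,0,0]], hand=[0,0,0])

```text
t: 30.55
ee_pos: [475.2, 199.8, 44.0]
orientation: [0.999, -0.045, 0.0, -0.0]
force: [-0.4, 0.2, 1.9]
width: 49.8
grip_force: 62.6
```

>>> play_rows(travel=[[0,0,1],[0,0,1],[0,0,1]], turn=[[0,0,0],[0,0,0],[0,0,0]], hand=[0,0,0])

```text
t: 30.85
ee_pos: [475.3, 199.8, 43.9]
orientation: [0.999, -0.045, -0.0, 0.0]
force: [-2.6, -1.8, 7.3]
width: 49.9
grip_force: 63.2
```

Contact made. I release, lift and move back clear.

>>> play_rows(travel=[[0,0,-0.5],[0,0,-0.5],[0,0,-0.5],[0,0,-0.5],[0,0,-0.5],[0,0,-0.5]], turn=[[0,0,0],[0,0,0],[0,0,0],[0,0,0],[0,0,0],[0,0,0]], hand=[0.62,0.7,0.8,0.8,0.8,0.8])

```text
t: 31.45
ee_pos: [475.1, 199.7, 43.2]
orientation: [0.999, -0.045, -0.0, 0.0]
force: [-1.1, 0.2, 0.7]
width: 68.4
grip_force: 0.0
```

>>> play_rows(travel=[[0,0,-30],[0,0,-70],[0,0,-110],[0,0,-150],[0,0,-190],[0,-40,-200],[0,-80,-200],[0,-120,-200]], turn=[[0,0,0],[0,0,0],[0,0,0],[0,0,0],[0,0,0],[0,0,0],[0,0,0],[0,0,0]], hand=[0.8,0.8,0.8,0.8,0.8,0.8,0.8,0.8])

```text
t: 32.25
ee_pos: [486.6, 320.6, 244.7]
orientation: [0.999, -0.046, 0.001, -0.001]
force: [0.8, 0.5, 0.3]
width: 68.5
grip_force: 0.0
```

>>> play_rows(travel=[[0,-50,0],[0,-100,0],[0,-150,0],[0,-150,0],[0,-150,0]], turn=[[0,0,0],[0,0,0],[0,0,0],[0,0,0],[0,0,0]], hand=[0.8,0.8,0.8,0.8,0.8])

```text
t: 32.75
ee_pos: [498.8, 469.2, 242.0]
orientation: [0.999, -0.044, -0.001, 0.001]
force: [0.6, -0.2, -0.7]
width: 68.0
grip_force: 0.0
```

```bash
python3 -c "
from h import *
a=get_image('scene')[100:330,180:440];b=get_image('top')[120:310,170:440]
f=lambda i:cv2.resize(i,(395,int(i.shape[0]*395/i.shape[1])),interpolation=cv2.INTER_CUBIC)
a,b=f(a),f(b);o=np.zeros((max(len(a),len(b)),790,3),np.uint8);o[:len(a),:395]=a;o[:len(b),395:]=b
cv2.imwrite('pics/end.png',np.clip(o[:,:,::-1]*1.5,0,255).astype(np.uint8));delta([[0,0,0]])"
```

```text
at [499.3 467.6 243. ] yaw -0.091 w 68.4 t 32.85 q [ 0.65  0.33  1.45 -0.    1.36  2.31]
travel [-454.8  510.6  243.8] turn [0.001 0.    0.   ]
```

View pics/end.png

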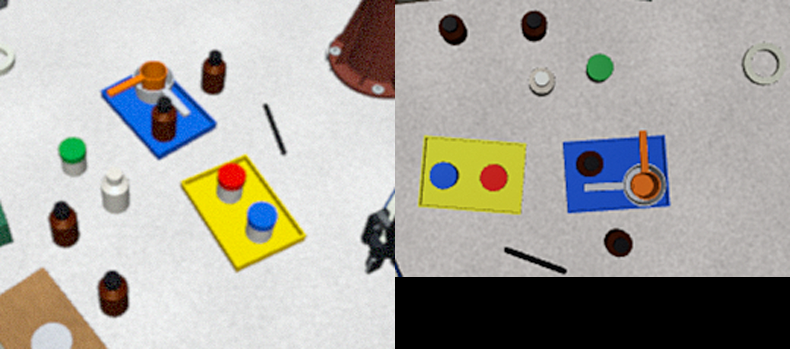

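The picture shows the nested scoops, handles at a right angle, at top crop (643,185), with the brown bottle beside them (590,163) in the blue tray. Both pots stand in the yellow tray (444,176 and 493,177), and the green pot and white bottle have not moved.

```bash
python3 -c "
from rig import *
print(close_job())"
```

```text
the job is handed in; nothing more can be done
None
```

Both kits are made up and the job is handed in: the final picture shows everything upright in its tray and the arm clear, at about 33 s of the 120 s allowed; the small scoop's handle overhangs the blue tray wall slightly.

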